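# Set the drill sharpener and hold its guard open

## Robot

A 6-joint arm with a two-finger parallel gripper is mounted at the origin on a cart in front of the work surface, level with it; the furniture and walls round the work are solid. World frame = base frame: x ahead of the robot, y to its left, z up, the work surface at z = 0. Lengths are in m, angles in rad, forces in N, time in s.
With the tool pointing down it reaches from about 0.25 to 0.725 m from the base axis. Payload 4 kg.
Tool frame: the origin (TCP) lies midway between the tips of the shut fingers; the grasp point (between the pads) lies 19 mm behind it; z points along the fingers, y is the line along which they close (so a half turn about z gives the same grasp; the last joint's range is limited). The gripper opens to 85 mm and grips with 20 to 120 N. Pads are 22 mm wide; open, the fingers measure 114 mm over their backs; the gripper's body (76 mm by 85 mm) begins 54 mm behind the grasp point. The pads swing forward as they close: fully open they stand 13 mm farther back than shut.
Start: joints at [1.248, 0.241, 0.005, 1.335, 0, 1.571], TCP at [0.159, 0.474, 0.209] pointing down, gripper open.
Joint ranges: [-2.72, 2.72], [-1.05, 1.87], [-1.09, 1.28], [-1.99, 2.15], [-1.42, 1.44], [-3.14, 3.14]. Speed limits (rad/s): [2.79, 2.79, 3.14, 3.14, 3.14, 3.14].

## Interface

Orientations are given as a unit quaternion [x, y, z, w].
In Python, from workcell import get_obs, imaging, workorder gives the robot as it stands.
- The arm moves only by the tool creep_tool, called after "Call:" as name([rows], argument=value, ...), one row to a line, values as JSON. Schema: {"type":"object","properties":{"steps":{"type":"array","items":{"type":"array","items":{"type":"number"},"minItems":7,"maxItems":7},"minItems":1,"maxItems":10},"only":{"type":"string"},"quiet":{"type":"boolean"},"lines":{"type":"string"}},"required":["steps"],"additionalProperties":false}. steps is a list of rows, 1 to 10 of them, each of 7 numbers: a rotation vector rx, ry, rz in parts of the range, where 1.0 means 4 rad, then dx, dy, dz in shares of 1 m (1.0 is 1 m), then the finger opening in m; each row is the pose to reach, as a shift and turn from the pose commanded when the call began, along the tool's axes at that moment; what a row does not reach only later rows make up. A row lasts 1/8 s, in which the tool goes at most 0.0625 m and 0.188 rad, less where a joint would pass 70% of its speed; a pose out of reach is approached as far as the arm can. The fingers move at their own pace and stop on an object; the grip force is fixed at half the most. Time passes only in rows, so rows that do not move let the fingers close. The tool returns the time, the measured TCP pose, the force, the opening and the grip force at its end. only (a regular expression) keeps the lines of the reply that match it, lines (a string "A,B") keeps lines A to B, and quiet returns only ok. A shift or turn number past 1, either way, is cut back to 1. Input that does not fit is refused with a message, and nothing moves.
- get_obs(): the state, without advancing time (a new reading comes with each control period).
- imaging.camera(name): name is "scene" or "side" or "wrist"; returns (picture, depth): 400x640x3 uint8, red, green, blue; 400x640 float32, m along the optical axis (not along the pixel's ray), 0 where there is no reading.
- imaging.calibration(name): a dict with "mtx" (3x3 intrinsics, pixels), "R" (3x3) and "t" (3): a world point X has camera coordinates R X + t. Camera axes: x right, y down, z forward; pixel columns grow to the right and rows downward; lengths in m; the calibration is good to about 2 mm. A picture is of the moment at which its call begins: read the wrist's pose just before it. calibration takes no time and is no camera call; for the wrist camera it gives the pose at the moment of the call.
- workorder.job_done(): hands the job in; it is judged then, once.
The state is a dict: "clock": time; "joint_pos": joint angles; "joint_vel": joint speeds; "tau": joint torques, N m; "eef_pos": TCP position; "tool_rot": TCP orientation; "ft_force": force on the tool from outside, world axes, zero at the start; "ft_torque": the same for the moment, N m; "grip_width": finger opening in m; "grasp_force": force on a finger pad.
Only numpy, scipy, OpenCV 4.12 (cv2) and the standard library are available. Lean on these libraries where they do the work, as an engineer would, in place of code of your own. Each camera call takes 0.05 s, during which the arm holds its last target. There are 200 camera calls.

## Task

Get the drill sharpener ready for a colleague to fit a drill bit: first turn its black knob, in small turns, until the pointer on the dial lines up with the mark at the dial's rim. Then lift the spring-closed wheel guard by its front bar until it is 50 degrees open, and finish while still holding it there by the bar, with the pointer still on the mark. Leave the drill case, the tape measure and the wood offcut where they lie.

Things in the scene. Friction and masses are not known exactly. Their poses are not given: they have to be found in the camera images.
- sharpener: Grey bench drill sharpener, fixed to the worktop, 185 (x) x 290 (y) mm, deck 80 mm high. Origin on the worktop under its middle; its x points away from its front, y to its left; front face at x = -85 mm. On its right side (-y) lie the flat dial (front) and the knob behind it, on its left the sheet-steel guard over the grinding wheel. Its front is turned 0 to 20 degrees to the robot's right.
- knob_grip (a point): Point on the vertical axis of the round black knob, 15 mm below its top, 32 mm above the sharpener's deck: the height to grip. The knob is a ribbed cylinder, 38 mm diameter, 36 mm high, on a collar of 48 mm diameter, 10 mm high. The shut guard's side stands 70 mm to the left of the knob axis, 36 mm above the deck; nothing else round it is higher than the collar.
- dial_centre (a point): Centre of the round aluminium dial (94 mm diameter, 3 mm thick, flat on the deck), 6 mm above the deck, 90 mm in front of the knob axis; the pointer turns about the vertical line through it.
- pointer_tip (a point): Tip of the thin black pointer on the dial, 34 mm from dial_centre; x axis from the tip to dial_centre. Geared to the knob: turns in the same sense, half as far. At the start it stands 20 to 92 degrees clockwise (from above) of the mark, so the knob must go 40 to 184 degrees anticlockwise; it takes about 0.06 N m and stays where it is left.
- mark (a point): Middle of the short black bar (12 x 5 mm) on the dial's rim, 42 mm from dial_centre, the mark for the pointer; its x axis points from the mark to the dial centre. It lies on the front half of the dial, does not move, and differs from run to run.
- guard_hinge (a point): Middle of the guard's hinge axis, at the rear of the guard, 85 mm above the worktop; the axis is level and runs along the sharpener's y.
- guard (a joint): Opening angle of the guard about its hinge, rad: 0 shut, grows as the front rises, up to 1.7; 50 degrees is 0.873. The guard is a steel hood, 165 mm from hinge to front wall, 156 mm wide, top 31 mm above the hinge when shut. Weight and a spring pull it shut: about 2 to 4 N upward at the bar hold it.
- guard_bar: The guard's front bar: a black sleeve, 12 mm diameter, 96 mm long, turning freely between two arms of the guard; origin at its middle, y along it. Parallel to the hinge, 225 mm from the hinge axis: straight in front of it, 85 mm above the worktop, when shut; 60 mm free behind it to the guard's front wall. Pinched from above, one finger either side, the tool may stay pointing down.
- drill_case: Flat red steel drill case, closed, 102 x 165 x 29 mm, lying to the right of the sharpener; origin at the centre of its underside. To be left alone.
- tape: Tape measure, 67 x 80 x 35 mm, lying to the right; origin at the centre of its underside. To be left alone.
- oak: Flat oak offcut, 70 x 110 x 20 mm, lying to the left of the sharpener; origin at the centre of its underside. To be left alone.

How it is judged:
On the way:
1. the pointer is set to the mark with the guard still shut (angle between the x axis of pointer_tip and the x axis of mark, either way round below 0.09 rad and value of joint guard below 0.15 rad), for 0.3 s.
At the end, for the whole second after the job is handed in: The fingers hold the guard by its bar (more than 0.8 N), still, at 50 degrees open (within 5 degrees); the pointer is within 5 degrees (0.09 rad) of the mark; case, tape measure and offcut have moved less than 30 mm (angle between the x axis of pointer_tip and the x axis of mark, either way round below 0.09 rad and value of joint guard between 0.786 and 0.96 rad and velocity of joint guard between -0.05 and 0.05 rad/s and contact force between the fingers and guard_bar above 0.8 N and distance of each of drill_case, tape, oak from where it was at the start of the episode below 0.03 m); the arm keeps its last pose, push and grip.
It fails at once if the flat drill case is moved by 30 mm or more (distance of drill_case from where it was at the start of the episode above 0.03 m).
It fails at once if the tape measure is moved by 30 mm or more (distance of tape from where it was at the start of the episode above 0.03 m).
It fails at once if the oak offcut is moved by 30 mm or more (distance of oak from where it was at the start of the episode above 0.03 m).
It also fails if it takes over 58 s, if anything falls off the work surface, if the arm or the gripper's body presses on something with over 40 N, if the wrist force passes 120 N, or if a joint passes its speed limit or range.

## Working session

There is one attempt and no reset: what is moved stays moved. The work goes in short steps, Python scripts to look and compute and a tool call to move; the robot and the scene stay as the last step left them, time stands still between calls to the robot, and variables do not carry over. Pictures are saved under pics/ and viewed, at most 10 in all, crops included, and the job is handed in when it is done.

```bash
mkdir -p pics; ls
```

Create h.py:
```python
import numpy as np, cv2
from workcell import get_obs, imaging, workorder
def cam(n):
    K=imaging.calibration(n); p,d=imaging.camera(n); return p,d,K
def ray(K,u,v):
    R=np.array(K["R"]);t=np.array(K["t"]);d=R.T@np.linalg.solve(np.array(K["mtx"]),[u,v,1.]);return -R.T@t,d
def plane(K,u,v,z):
    o,d=ray(K,u,v);return o+d*(z-o[2])/d[2]
def dep(K,d,u,v):
    o,r=ray(K,u,v);return o+r*d[int(v),int(u)]
def cloud(K,d):
    v,u=np.mgrid[:d.shape[0],:d.shape[1]];c=np.linalg.solve(np.array(K["mtx"]),np.stack([u.ravel(),v.ravel(),np.ones(u.size)]))*d.ravel()
    return (np.array(K["R"]).T@(c-np.array(K["t"])[:,None])).T.reshape(*d.shape,3)
def proj(K,X):
    c=np.array(K["mtx"])@(np.array(K["R"])@X+np.array(K["t"]));return c[:2]/c[2]
```

Run:
```python
from h import *
for n in("scene","side","wrist"):
    p,d,K=cam(n); np.savez(f"{n}0.npz",p=p,d=d,**K); cv2.imwrite(f"pics/{n}0.png",p[:,:,::-1])
    print(n,-np.array(K["R"]).T@K["t"], np.array(K["R"])[2])
o=get_obs();print(o)
```

```text
pics
scene [-0.07883344 -0.5013233   1.0262038 ] [ 0.49130966  0.50381545 -0.71048209]
side [0.32276667 1.27061649 0.84039551] [ 0.16551934 -0.82006639 -0.54780878]
wrist [0.07826481 0.50077617 0.37188475] [ 0.30976996 -0.10558196 -0.94493122]
{'clock': 0.15, 'joint_pos': array([ 1.24801029e+00,  2.41258835e-01,  4.01585784e-03,  1.33515484e+00,
       -2.73946618e-05,  1.57076889e+00]), 'joint_vel': array([ 4.70443799e-04, -1.08313149e-03,  2.76382214e-03,  9.46992796e-04,
        9.33374132e-05, -2.84437944e-04]), 'tau': array([-4.18219752e-04, -3.72635221e+01,  2.52638608e+01,  1.23526421e-02,
       -8.89840095e-06,  1.19602572e-05]), 'eef_pos': array([0.15845287, 0.47369475, 0.20790121]), 'tool_rot': array([ 1.60679679e-01,  9.87006281e-01, -7.92536988e-04, -1.15165673e-04]), 'ft_force': array([-0.20330447,  0.31624189,  0.15391955]), 'ft_torque': array([0.02768282, 0.04987903, 0.00309828]), 'grasp_force': 0.0, 'grip_width': 0.08523487773901021}
```

View pics/scene0.png

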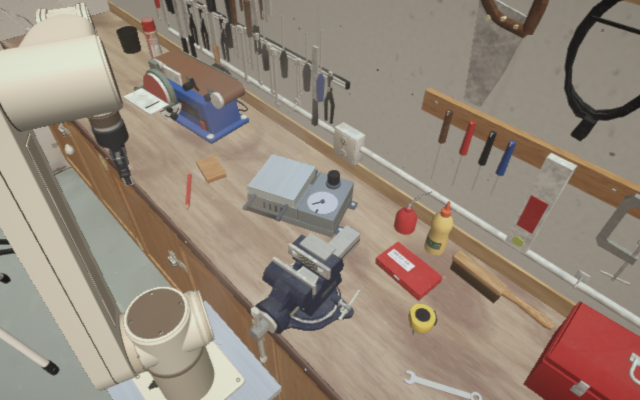

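View pics/side0.png

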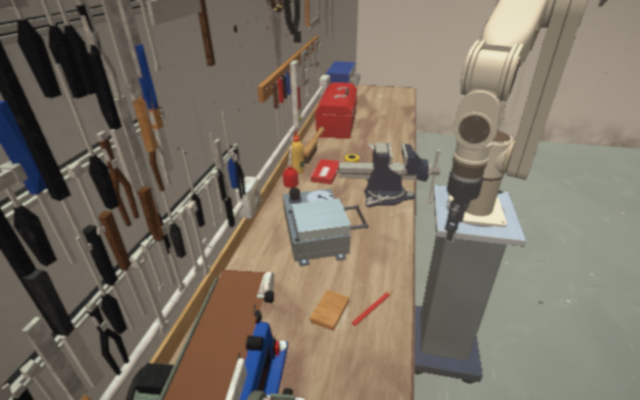

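The scene view shows the sharpener around (300,193): knob at (334,179), dial at (322,203), guard at (280,180). A vice stands in front of it at (310,280). The side view shows the guard bar at about (360,215).

Run:
```python
from h import *
S=np.load("scene0.npz");p,d=S["p"],S["d"];C=cloud(S,d);g=p.astype(int).sum(2)
v,u=np.mgrid[:400,:640]
# dial: bright, z approx .083
m=(C[...,2]>.07)&(C[...,2]<.1)&(g>560)&(abs(u-322)<30)&(abs(v-203)<25)
P=C[m];print("dial",m.sum(),np.median(P,0),P.mean(0),(np.percentile(P,1,0)),np.percentile(P,99,0))
k=(C[...,2]>.112)&(C[...,2]<.14)&(g<150)&(abs(u-334)<15)&(abs(v-179)<20)
P=C[k];print("knob",k.sum(),P.mean(0),P.min(0),P.max(0))
w=(abs(u-300)<70)&(abs(v-193)<55)&(C[...,2]>.06)&(C[...,2]<.2)
for n in ("scene","side"):
    S=np.load(n+"0.npz");C=cloud(S,S["d"])
    m=(C[...,2]>.100)&(C[...,2]<.135)&(C[...,0]>.2)&(C[...,0]<.75)&(C[...,1]>-.2)&(C[...,1]<.3)
    P=C[m]; r=cv2.minAreaRect((P[:,:2]*1000).astype(np.float32)); print(n,"high pts",len(P),r,np.median(P[:,2]))
o=cv2.resize(p[150:240,230:370],None,fx=5,fy=5,interpolation=cv2.INTER_CUBIC)
cv2.imwrite("pics/c1.png",o[:,:,::-1])
S=np.load("side0.npz");o=cv2.resize(S["p"][180:260,270:390],None,fx=6,fy=6,interpolation=cv2.INTER_CUBIC)
cv2.imwrite("pics/c2.png",o[:,:,::-1])
```

```text
dial 449 [0.57978003 0.14666248 0.08195965] [0.57978321 0.14783425 0.08205112] [0.53735054 0.10488704 0.07761935] [0.62110887 0.19257091 0.08668   ]
knob 4 [0.64435112 0.17967386 0.11864751] [0.64117165 0.1735822  0.11438415] [0.65274397 0.18512276 0.12171501]
scene high pts 2648 ((510.33740234375, 81.42214965820312), (465.8843994140625, 559.0107421875), 80.91006469726562) 0.11629657045373565
side high pts 1837 ((508.5286865234375, 100.4656982421875), (439.0928039550781, 560.1990356445312), 79.38794708251953) 0.11592378413996235
```

View pics/c1.png

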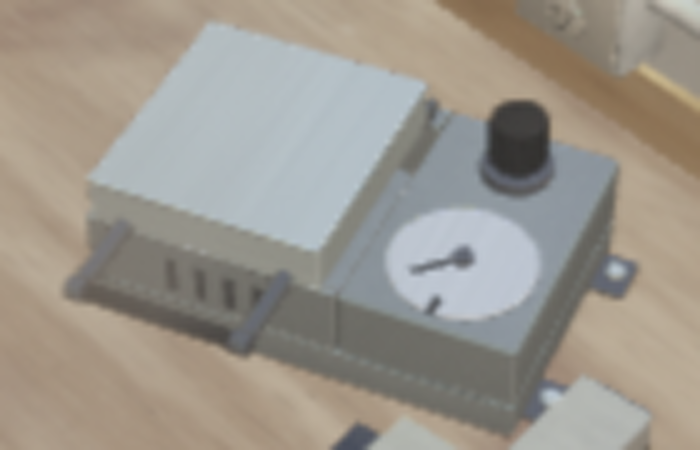

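View pics/c2.png

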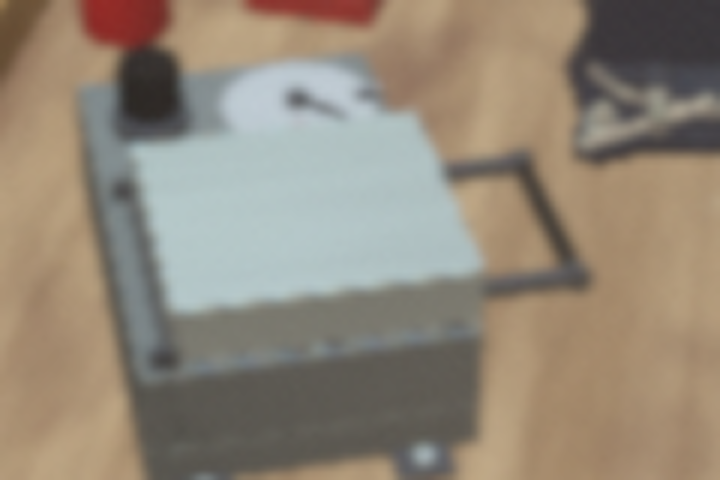

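Add to h.py:
```python
def tri(Ks,pts):
    A=np.zeros((3,3));b=np.zeros(3);L=[]
    for K,q in zip(Ks,pts):
        o,r=ray(K,*q);r=r/np.linalg.norm(r);M=np.eye(3)-np.outer(r,r);A+=M;b+=M@o;L.append((o,M))
    X=np.linalg.solve(A,b);return X,max(np.linalg.norm(M@(X-o)) for o,M in L)
```

Run:
```python
from h import *
A,B=np.load("scene0.npz"),np.load("side0.npz")
a=lambda x,y:((x+.5)/5-.5+230,(y+.5)/5-.5+150)
b=lambda x,y:((x+.5)/6-.5+270,(y+.5)/6-.5+180)
for n,s,t in [("hub",(462,257),(297,98)),("tip",(412,271),(345,117)),("mark",(433,306),(368,95)),("knobtop",(519,114),(150,58)),("barL",(75,290),(580,275)),("barR",(240,345),(525,160))]:
    X,e=tri((A,B),(a(*s),b(*t)));print(n,X.round(4),"err",round(e,4),"z.086 scene",plane(A,*a(*s),.086).round(3),"side",plane(B,*b(*t),.086).round(3))
# scene knob top at .127, guard top
print(plane(A,*a(519,114),.127),plane(B,*b(150,58),.127))
for n,S in (("sc",A),("si",B)):
    C=cloud(S,S["d"]);m=(abs(C[...,2]-.117)<.008)&(C[...,0]>.45)&(C[...,0]<.75)&(C[...,1]>.16)&(C[...,1]<.42)&(S["p"].min(2)>110)
    print(n,m.sum(),cv2.minAreaRect((C[m][:,:2]*1000).astype(np.float32)))
    m=(abs(C[...,2]-.085)<.006)&(C[...,0]>.45)&(C[...,0]<.75)&(C[...,1]>.05)&(C[...,1]<.42)
    print("vice max z nearby",C[(C[...,0]>.3)&(C[...,0]<.6)&(C[...,1]>-.05)&(C[...,1]<.25)][:,2].max())
```

```text
hub [0.5806 0.1504 0.0852] err 0.0013 z.086 scene [0.579 0.15  0.086] side [0.582 0.15  0.086]
tip [0.5493 0.1628 0.0843] err 0.0 z.086 scene [0.548 0.162 0.086] side [0.549 0.165 0.086]
mark [0.5403 0.1343 0.0826] err 0.0005 z.086 scene [0.537 0.132 0.086] side [0.54  0.139 0.086]
knobtop [0.6621 0.1864 0.1277] err 0.0001 z.086 scene [0.697 0.218 0.086] side [0.682 0.123 0.086]
barL [0.3923 0.2895 0.0829] err 0.0011 z.086 scene [0.39  0.287 0.086] side [0.393 0.293 0.086]
barR [0.4359 0.1876 0.0838] err 0.0012 z.086 scene [0.433 0.186 0.086] side [0.437 0.19  0.086]
[0.66276581 0.18693937 0.127     ] [0.66235083 0.18539522 0.127     ]
sc 1827 ((544.4619140625, 295.5172119140625), (172.49000549316406, 157.86746215820312), 23.546445846557617)
vice max z nearby 0.21613010123658277
si 1494 ((547.8553466796875, 297.16326904296875), (168.22857666015625, 163.62722778320312), 23.659944534301758)
vice max z nearby 0.2150845157817485
```

Run:
```python
from h import *
A=np.load("scene0.npz");C=cloud(A,A["d"])
for (u0,u1,v0,v1) in [(250,345,245,335),(300,360,228,260)]:
    P=C[v0:v1,u0:u1].reshape(-1,3);P=P[(P[:,2]>.05)&(P[:,0]>.2)];print(len(P),np.percentile(P,[1,50,99],axis=0).round(3))
```

```text
4633 [[ 0.201 -0.113  0.053]
 [ 0.299 -0.072  0.181]
 [ 0.461  0.009  0.214]]
1388 [[ 0.338 -0.087  0.091]
 [ 0.395 -0.036  0.201]
 [ 0.534  0.013  0.215]]
```

Call:
creep_tool([
  [0,0,0,-0.05,-0.01,-0.01,0.085],
  [0,0,0,-0.11,-0.02,-0.01,0.085],
])

```text
clock: 0.4
eef_pos: [0.257, 0.4205, 0.219]
tool_rot: [0.159, 0.987, 0.0, 0.0]
ft_force: [0.9, -0.5, -0.4]
grip_width: 0.0852
grasp_force: 0.0
```

Call:
creep_tool([
  [0,0,0,-0.06,-0.012,0,0.085],
  [0,0,0,-0.12,-0.024,0,0.085],
  [0,0,0,-0.18,-0.036,0,0.085],
  [0,0,0,-0.24,-0.048,0,0.085],
  [0,0,0,-0.3,-0.06,0,0.085],
  [0,0,0,-0.36,-0.072,0,0.085],
  [0,0,0,-0.42,-0.085,0,0.085],
  [0,0,0,-0.458,-0.0935,0.01,0.085],
  [0,0,0,-0.458,-0.0935,0.019,0.085],
])

```text
clock: 1.52
eef_pos: [0.663, 0.1837, 0.1969]
tool_rot: [0.163, 0.987, -0.001, -0.001]
ft_force: [-0.2, 0.4, -0.2]
grip_width: 0.0851
grasp_force: 0.0
```

Run:
```python
from h import *
o=get_obs();print(o["joint_pos"].round(3),o["eef_pos"])
p,d,K=cam("wrist");np.savez("w1.npz",p=p,d=d,**K);cv2.imwrite("pics/w1.png",p[:,:,::-1])
```

```text
[ 0.27   0.648  0.602  1.528 -0.     0.598] [0.66297378 0.18372637 0.19689072]
```

View pics/w1.png

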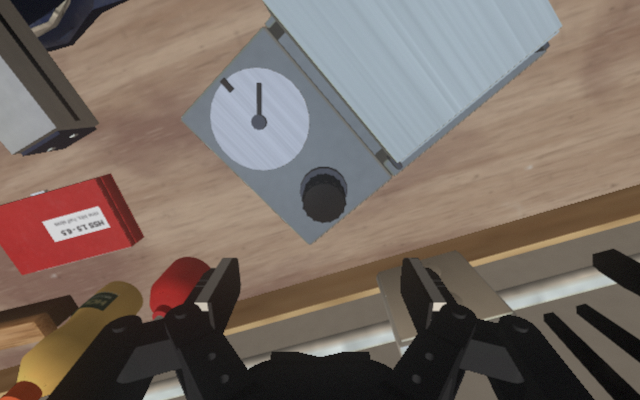

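The wrist view shows the hub at (259,122), the pointer tip at (259,83), the mark at (227,85) and the knob top near (323,201). I'll measure these accurately and combine them with the scene and side views.

Add to h.py:
```python
def dial(S,zd=.084,hub=(.5806,.1504)):
    """pointer and mark direction (deg, world) from dark pixels on the dial, cast on the dial plane"""
    p=np.asarray(S["p"]);v,u=np.mgrid[:400,:640];R=np.array(S["R"])
    r=(R.T@np.linalg.solve(np.array(S["mtx"]),np.stack([u.ravel(),v.ravel(),np.ones(u.size)]))).T
    o=-R.T@np.array(S["t"]);P=(o+r*((zd-o[2])/r[:,2])[:,None])[:,:2].reshape(400,640,2)
    g=p.min(2).astype(int);near=np.linalg.norm(P-hub,axis=2)<.075
    w=(near&(g>150)&(np.ptp(p.astype(int),axis=2)<40)).astype(np.uint8)
    n,l,st,_=cv2.connectedComponentsWithStats(w);i=1+np.argmax(st[1:,4])
    pts=P[l==i];(cx,cy),rad=cv2.minEnclosingCircle((pts*1000).astype(np.float32));c=np.array([cx,cy])/1000
    D=P-c;rr=np.linalg.norm(D,axis=2);a=lambda m:np.degrees(np.angle((D[m]/rr[m][:,None])@[1,1j]).mean() if 0 else np.angle(((D[m]/rr[m][:,None])@[1,1j]).mean()))%360
    dk=g<110;pm=dk&(rr>.016)&(rr<.032);mm=dk&(rr>.037)&(rr<.046)
    return c,rad,a(pm),pm.sum(),a(mm),mm.sum()
```

Run:
```python
from h import *
S=np.load("w1.npz");print(dial(S));print(dial(np.load("scene0.npz")))
p=S["p"];g=p.max(2).astype(int)
m=((g<45)).astype(np.uint8);m[:165]=0;m[235:]=0;m[:,:290]=0;m[:,360:]=0
c=max(cv2.findContours(m,0,2)[0],key=cv2.contourArea);print(cv2.boundingRect(c),cv2.minEnclosingCircle(c))
A,B=np.load("scene0.npz"),np.load("side0.npz")
a=lambda x,y:((x+.5)/5-.5+230,(y+.5)/5-.5+150); b=lambda x,y:((x+.5)/6-.5+270,(y+.5)/6-.5+180)
k=(323.5,202);print("knob",tri((A,B,S),(a(519,114),b(150,58),k)),plane(S,*k,.127))
print("hub",tri((A,B,S),(a(462,257),b(297,98),(259,122))))
```

```text
(array([0.58040503, 0.15169324]), 46.11663055419922, np.float64(158.7252599328734), np.int64(85), np.float64(202.02553462671435), np.int64(61))
(array([0.57862421, 0.14744975]), 48.98451614379883, np.float64(nan), np.int64(0), np.float64(200.00545337492562), np.int64(2))
(305, 174, 40, 27) ((325.0, 192.5), 20.42679786682129)
knob (array([0.66173198, 0.1869418 , 0.12765743]), np.float64(0.0009609609526077572)) [0.66119693 0.18754284 0.127     ]
hub (array([0.58072419, 0.15083534, 0.08515302]), np.float64(0.0013393978498985326))h.py:30: RuntimeWarning: Mean of empty slice.
  D=P-c;rr=np.linalg.norm(D,axis=2);a=lambda m:np.degrees(np.angle((D[m]/rr[m][:,None])@[1,1j]).mean() if 0 else np.angle(((D[m]/rr[m][:,None])@[1,1j]).mean()))%360
  ret = ret.dtype.type(ret / rcount)
```

Call:
creep_tool([
  [0,0,0,0,0.002,0.05,0.085],
  [0,0,0,0,0.002,0.085,0.085],
  [0,0,0,0,0.002,0.1,0.085],
  [0,0,0,0,0.002,0.1,0.085],
  [0,0,0,0,0.002,0.1,0.085],
])

```text
clock: 2.2
eef_pos: [0.6629, 0.1891, 0.1019]
tool_rot: [0.16, 0.987, 0.001, 0.002]
ft_force: [-0.5, 0.1, 1.2]
grip_width: 0.0852
grasp_force: 0.0
```

Call:
creep_tool([
  [0,0,0,0,-0.002,0.005,0.085],
  [0,0,0,0,-0.002,0.006,0.05],
  [0,0,0,0,-0.002,0.006,0.03],
  [0,0,0,0,-0.002,0.006,0.03],
  [0,0,0,0,-0.002,0.006,0.03],
  [0,0,0,0,-0.002,0.006,0.03],
  [0,0,0,0,-0.002,0.006,0.03],
])

```text
clock: 3.08
eef_pos: [0.6619, 0.1875, 0.0945]
tool_rot: [0.16, 0.987, 0.001, 0.001]
ft_force: [0.4, 3.8, 4.9]
grip_width: 0.035
grasp_force: 59.8
```

Run:
```python
from h import *
o=get_obs();print(o["joint_pos"].round(3),o["ft_force"],o["ft_torque"])
p,d,K=cam("wrist");S=dict(p=p,**K);print(dial(S));cv2.imwrite("pics/w2.png",p[:,:,::-1])
```

```text
[2.750e-01 6.780e-01 3.910e-01 1.282e+00 1.000e-03 5.970e-01] [0.4464578  3.82012718 4.90891097] [ 1.14922708 -0.09111793  0.03124135]
(array([0.58048621, 0.15213609]), 45.88467025756836, np.float64(160.32368220620805), np.int64(241), np.float64(202.38414185423102), np.int64(185))
```

Units first: turns go in shares of 4 rad. So -0.7 rad is -0.175.

Call:
creep_tool([
  [0,0,-0.03,0,0,0,0.03],
  [0,0,-0.06,0,0,0,0.03],
  [0,0,-0.09,0,0,0,0.03],
  [0,0,-0.12,0,0,0,0.03],
  [0,0,-0.15,0,0,0,0.03],
  [0,0,-0.175,0,0,0,0.03],
  [0,0,-0.175,0,0,0,0.03],
])

```text
clock: 4.0
eef_pos: [0.6618, 0.1866, 0.0945]
tool_rot: [-0.188, 0.982, 0.0, 0.001]
ft_force: [0.1, 3.3, 6.5]
grip_width: 0.0346
grasp_force: 59.9
```

Run:
```python
from h import *
o=get_obs();print(o["joint_pos"].round(3),o["ft_force"],o["ft_torque"])
p,d,K=cam("wrist");S=dict(p=p,**K);print(dial(S));cv2.imwrite("pics/w3.png",p[:,:,::-1])
```

```text
[ 0.275  0.677  0.391  1.282  0.    -0.103] [0.14403086 3.28473968 6.46439299] [ 0.85674517 -0.06341283  0.07861691]
(array([0.5805191 , 0.15142415]), 45.94215393066406, np.float64(177.778580272367), np.int64(228), np.float64(201.52794747369802), np.int64(185))
```

Converted, -0.82 rad is -0.205.

Call:
creep_tool([
  [0,0,-0.03,0,0,0,0.03],
  [0,0,-0.06,0,0,0,0.03],
  [0,0,-0.09,0,0,0,0.03],
  [0,0,-0.12,0,0,0,0.03],
  [0,0,-0.15,0,0,0,0.03],
  [0,0,-0.18,0,0,0,0.03],
  [0,0,-0.205,0,0,0,0.03],
  [0,0,-0.205,0,0,0,0.03],
])

```text
clock: 5.05
eef_pos: [0.6626, 0.1858, 0.0945]
tool_rot: [-0.563, 0.826, -0.001, 0.001]
ft_force: [1.9, 1.8, 5.4]
grip_width: 0.0351
grasp_force: 59.8
```

Run:
```python
from h import *
o=get_obs();print(o["joint_pos"].round(3))
p,d,K=cam("wrist");S=dict(p=p,**K);print(dial(S));cv2.imwrite("pics/w4.png",p[:,:,::-1])
```

```text
[ 2.740e-01  6.780e-01  3.910e-01  1.282e+00 -1.000e-03 -9.220e-01]
(array([0.58118378, 0.15059882]), 46.09138870239258, np.float64(197.4197829689717), np.int64(215), np.float64(200.6160806609442), np.int64(170))
```

View pics/w4.png

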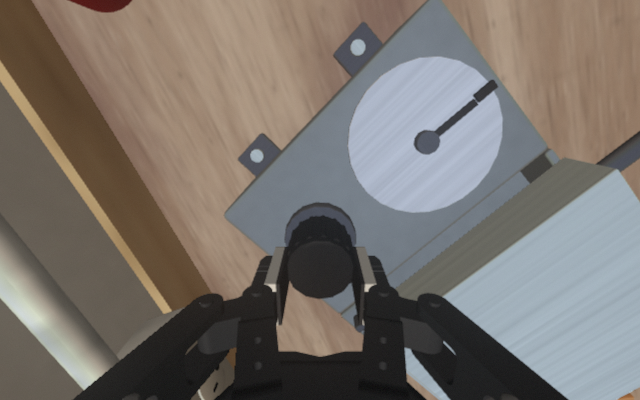

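The pointer runs from the hub at (427,142) to (474,103), and the mark is at (485,91). About 3° is left, so I'll turn the knob another 0.11 rad.

Converted, -0.12 rad is -0.03.

Call:
creep_tool([
  [0,0,-0.015,0,0,0,0.03],
  [0,0,-0.03,0,0,0,0.03],
  [0,0,-0.03,0,0,0,0.03],
])

```text
clock: 5.48
eef_pos: [0.6627, 0.1857, 0.0945]
tool_rot: [-0.611, 0.791, -0.001, 0.001]
ft_force: [2.4, 1.9, 5.6]
grip_width: 0.0352
grasp_force: 59.8
```

Run:
```python
from h import *
p,d,K=cam("wrist");S=dict(p=p,**K);print(dial(S))
```

```text
(array([0.58134412, 0.15050386]), 46.07625961303711, np.float64(200.1758405079256), np.int64(206), np.float64(200.38135358316356), np.int64(158))
```

Call:
creep_tool([
  [0,0,0,0,0,0,0.06],
  [0,0,0,0,0,0,0.085],
  [0,0,0,0,0,0,0.085],
  [0,0,0,0,0,-0.05,0.085],
  [0,0,0,0,0,-0.1,0.085],
  [0,0,0,0,0,-0.12,0.085],
  [0,0,0,0,0,-0.12,0.085],
])

```text
clock: 6.4
eef_pos: [0.6623, 0.1865, 0.2159]
tool_rot: [-0.612, 0.791, -0.001, 0.002]
ft_force: [0.0, -0.4, -0.2]
grip_width: 0.0849
grasp_force: 0.0
```

Run:
```python
from h import *
o=get_obs();print(o["joint_pos"].round(3))
p,d,K=cam("wrist");S=dict(p=p,d=d,**K);print(dial(S));cv2.imwrite("pics/w5.png",p[:,:,::-1])
```

```text
[ 0.275  0.641  0.639  1.565 -0.    -1.042]
(array([0.58103918, 0.15071817]), 46.04814147949219, np.float64(201.62439658591677), np.int64(72), np.float64(200.79651304401278), np.int64(52))
```

Converted, -0.665 rad is -0.1663.

Call:
creep_tool([
  [0,0,-0.0325,0.002,0.05,0,0.085],
  [0,0,-0.065,0.005,0.1,0,0.085],
  [0,0,-0.1,0.007,0.15,0,0.06],
  [0,0,-0.1325,0.01,0.2,0,0.05],
  [0,0,-0.1663,0.012,0.25,0.01,0.05],
  [0,0,-0.1663,0.012,0.253,0.02,0.05],
  [0,0,-0.1663,0.012,0.253,0.02,0.05],
])

```text
clock: 7.32
eef_pos: [0.4124, 0.2376, 0.1918]
tool_rot: [0.837, -0.548, -0.001, 0.002]
ft_force: [0.6, 0.6, 0.1]
grip_width: 0.0498
grasp_force: 0.0
```

Run:
```python
from h import *
o=get_obs();print(o["joint_pos"].round(3))
p,d,K=cam("wrist");np.savez("w6.npz",p=p,d=d,**K);cv2.imwrite("pics/w6.png",p[:,:,::-1])
A=np.load("scene0.npz");print([proj(K,np.array(x)).round(1) for x in [(.3923,.2895,.083),(.4359,.1876,.084),(.414,.2385,.084)]])
```

```text
[ 0.523  0.204 -0.086  1.284 -0.    -1.459]
[array([317.3, 241.6]), array([317.8, 135.4]), array([317.6, 192.1])]
```

View pics/w6.png

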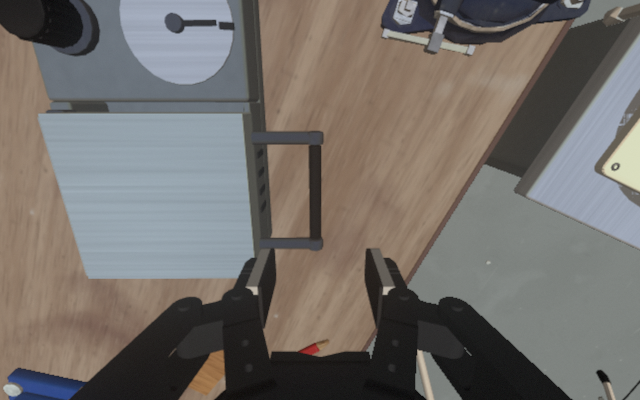

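The bar runs down the wrist view from (316,138) to (316,244), centred near (315.5,192). That is within 2 px of the position predicted from the other two views.

Run:
```python
from h import *
S=np.load("w6.npz");A,B=np.load("scene0.npz"),np.load("side0.npz")
print(plane(S,315.5,192,.084),S["d"][192,315], dep(S,S["d"],315,192))
a=lambda x,y:((x+.5)/5-.5+230,(y+.5)/5-.5+150); b=lambda x,y:((x+.5)/6-.5+270,(y+.5)/6-.5+180)
for q in (((75,290),(580,275),(316,244)),((240,345),(525,160),(316,138))): print(tri((A,B,S),(a(*q[0]),b(*q[1]),q[2])))
o=get_obs();from scipy.spatial.transform import Rotation as R
print(R.from_quat(o["tool_rot"]).as_matrix().round(3),o["eef_pos"])
```

```text
[0.41598504 0.23927644 0.084     ] 0.279365 [0.41699223 0.23803393 0.08896505]
(array([0.39243266, 0.29083179, 0.08349088]), np.float64(0.0018581309568471754))
(array([0.43613728, 0.18900976, 0.08391543]), np.float64(0.0017936552248161899))
[[ 0.399 -0.917 -0.001]
 [-0.917 -0.399 -0.001]
 [ 0.001  0.002 -1.   ]] [0.41352546 0.23784524 0.1924955 ]
```

Call:
creep_tool([
  [0,0,0,-0.001,-0.002,0.05,0.05],
  [0,0,0,-0.001,-0.002,0.095,0.05],
  [0,0,0,-0.001,-0.002,0.125,0.05],
  [0,0,0,-0.001,-0.002,0.126,0.03],
  [0,0,0,-0.001,-0.002,0.126,0.004],
  [0,0,0,-0.001,-0.002,0.126,0.004],
  [0,0,0,-0.001,-0.002,0.126,0.004],
  [0,0,0,-0.001,-0.002,0.126,0.004],
  [0,0,0,-0.001,-0.002,0.126,0.004],
])

```text
clock: 8.5
eef_pos: [0.4149, 0.2401, 0.0679]
tool_rot: [0.837, -0.548, 0.0, -0.0]
ft_force: [0.3, -0.0, -0.0]
grip_width: 0.0039
grasp_force: 0.0
```

Run:
```python
from h import *
p,d,K=cam("wrist");np.savez("w7.npz",p=p,d=d,**K)
q,d,K=cam("side");np.savez("s7.npz",p=q,d=d,**K)
r,d,K=cam("scene")
cv2.imwrite("pics/w7.png",np.vstack([cv2.resize(p,(480,300)),np.hstack([cv2.resize(q[160:280,290:410],(300,300)),cv2.resize(r[120:240,220:340],(300,300))])[:,:480]])[:,:,::-1])
```

```text
(no output)
```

View pics/w7.png

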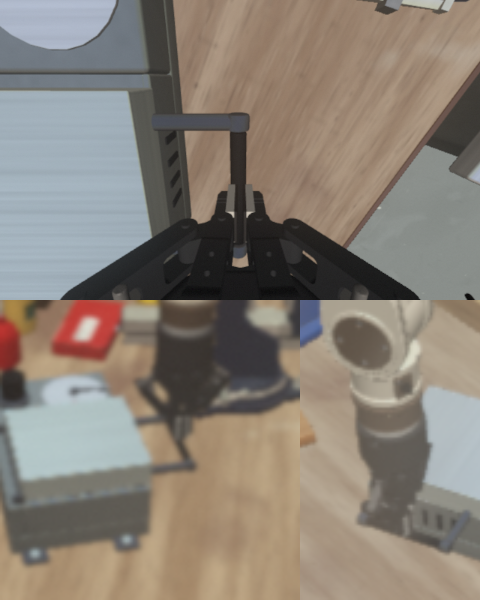

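The bar passes between the fingers, but they report 4 mm open with no force. I'll command them fully shut to test the grip.

Call:
creep_tool([
  [0,0,0,0,0,0,0],
  [0,0,0,0,0,0,0],
  [0,0,0,0,0,0,0],
])

```text
clock: 9.02
eef_pos: [0.4147, 0.2399, 0.0676]
tool_rot: [0.837, -0.548, -0.0, 0.0]
ft_force: [-0.2, 0.0, -0.0]
grip_width: 0.0001
grasp_force: 0.0
```

Run:
```python
from h import *
S=np.load("w7.npz");C=cloud(S,S["d"]);
for v in (230,260,280,300,310):
    print(v,[(u,round(float(C[v,u,2]),3)) for u in range(290,350,5)])
g=S["p"].mean(2).astype(int);print(g[240:320:8,288:352:4])
```

```text
230 [(290, -0.001), (295, -0.0), (300, -0.001), (305, -0.002), (310, 0.087), (315, 0.089), (320, 0.088), (325, 0.087), (330, -0.002), (335, -0.002), (340, -0.001), (345, -0.001)]
260 [(290, 0.101), (295, 0.102), (300, 0.101), (305, 0.109), (310, 0.109), (315, 0.108), (320, 0.089), (325, 0.109), (330, 0.108), (335, 0.108), (340, 0.101), (345, 0.101)]
280 [(290, 0.118), (295, 0.119), (300, 0.125), (305, 0.125), (310, 0.124), (315, 0.124), (320, 0.089), (325, 0.124), (330, 0.125), (335, 0.125), (340, 0.12), (345, 0.12)]
300 [(290, 0.139), (295, 0.14), (300, 0.14), (305, 0.141), (310, 0.133), (315, 0.126), (320, 0.088), (325, 0.128), (330, 0.139), (335, 0.14), (340, 0.141), (345, 0.139)]
310 [(290, 0.145), (295, 0.146), (300, 0.146), (305, 0.145), (310, 0.136), (315, 0.126), (320, 0.088), (325, 0.127), (330, 0.137), (335, 0.145), (340, 0.145), (345, 0.146)]
[[137 133 137 133 128  35  42  44  43  41 101 124 123 122 122 120]
 [136 140 136 125 109 102 102  37  43  37 101 101 113 121 121 122]
 [140 125  39  41 100 101  97  36  42  36  99 100 102  40  40 109]
 [136  46  46  47 100 101  82  37  41  34  88 101  99  46  47  47]
 [ 72  39  39  38 100 100  72  35  40  34  84 101 101  38  37  36]
 [ 37  38  35  68  99 100  58  34  39  31  66  99 100  54  37  36]
 [ 33  37  36  36  33  34 111  39  37  34 128  35  34  35  35  34]
 [ 33  35  34  34  31  31  47  35  36  37  44  35  35  35  33  33]
 [ 32  34  30  32  33  30  44  35  37  36  38  31  31  34  34  33]
 [ 31  30  30  29  28  31  43  37  34  36  39  28  31  31  29  31]]
```

Run:
```python
from h import *
o=get_obs();p,d,K=cam("wrist");C=cloud(K,d);T=o["eef_pos"]
print(T,proj(K,T),proj(K,T+[0,0,.019]))
m=(np.linalg.norm(C[...,:2]-T[:2],axis=2)<.03)&(d>0)&(C[...,2]>.04)
print(m.sum(),np.percentile(C[m],[0,1,5,50,100],axis=0).round(3))
for v in range(245,330,6): print(v,[tuple((C[v,u]-T).round(3)) for u in (300,308,314,318,322,330)])
print(d[225:255:5,316:322].round(3))
```

```text
[0.41474911 0.23990945 0.06756513] [319.75485477 241.79609917] [319.75025897 257.00999129]
19712 [[0.385 0.211 0.082]
 [0.387 0.216 0.087]
 [0.395 0.218 0.099]
 [0.419 0.229 0.158]
 [0.445 0.261 0.185]]
245 [(np.float64(0.001), np.float64(0.043), np.float64(-0.069)), (np.float64(0.009), np.float64(-0.004), np.float64(0.019)), (np.float64(0.007), np.float64(-0.007), np.float64(0.021)), (np.float64(0.005), np.float64(-0.008), np.float64(0.022)), (np.float64(0.002), np.float64(-0.008), np.float64(0.021)), (np.float64(-0.024), np.float64(0.032), np.float64(-0.07))]
251 [(np.float64(-0.001), np.float64(0.048), np.float64(-0.068)), (np.float64(0.01), np.float64(-0.007), np.float64(0.031)), (np.float64(0.007), np.float64(-0.009), np.float64(0.032)), (np.float64(0.005), np.float64(-0.009), np.float64(0.031)), (np.float64(0.003), np.float64(-0.01), np.float64(0.032)), (np.float64(-0.001), np.float64(-0.011), np.float64(0.03))]
257 [(np.float64(0.012), np.float64(-0.002), np.float64(0.031)), (np.float64(0.01), np.float64(-0.007), np.float64(0.037)), (np.float64(0.007), np.float64(-0.009), np.f
[... 4077 characters left out ...]
005), np.float64(0.009), np.float64(0.06)), (np.float64(0.002), np.float64(-0.012), np.float64(0.084))]
329 [(np.float64(0.012), np.float64(-0.013), np.float64(0.092)), (np.float64(0.008), np.float64(-0.009), np.float64(0.087)), (np.float64(0.0), np.float64(0.006), np.float64(0.069)), (np.float64(-0.019), np.float64(0.046), np.float64(0.022)), (np.float64(-0.021), np.float64(0.045), np.float64(0.021)), (np.float64(0.001), np.float64(-0.011), np.float64(0.085))]
[[0.156 0.155 0.156 0.157 0.157 0.156]
 [0.157 0.156 0.157 0.157 0.157 0.157]
 [0.157 0.157 0.158 0.157 0.158 0.158]
 [0.158 0.159 0.157 0.159 0.159 0.16 ]
 [0.159 0.161 0.159 0.159 0.159 0.161]
 [0.15  0.151 0.151 0.15  0.151 0.15 ]]
```

With the fingers shut, the wrist depth puts the real fingertips about 28 mm above the reported TCP. They closed just above the bar without touching it. I'll open them, go 26 mm lower and close again.

Call:
creep_tool([
  [0,0,0,0,0,0,0.05],
  [0,0,0,0,0,0,0.05],
  [0,0,0,0,0,0,0.05],
  [0,0,0,0,0,0.015,0.05],
  [0,0,0,0,0,0.026,0.05],
  [0,0,0,0,0,0.026,0.03],
  [0,0,0,0,0,0.026,0.004],
  [0,0,0,0,0,0.026,0.004],
  [0,0,0,0,0,0.026,0.004],
  [0,0,0,0,0,0.026,0.004],
])

```text
clock: 10.32
eef_pos: [0.4164, 0.2407, 0.0423]
tool_rot: [0.837, -0.548, 0.001, -0.001]
ft_force: [5.4, 1.1, -0.9]
grip_width: 0.0101
grasp_force: 58.4
```

Call:
creep_tool([
  [0,0,0,0,-0.001,-0.0196,0],
  [0,0,0,0,-0.0034,-0.0391,0],
  [0,0,0,0,-0.0077,-0.0582,0],
  [0,0,0,0,-0.0136,-0.077,0],
  [0,0,0,0,-0.0211,-0.0951,0],
  [0,0,0,0,-0.0211,-0.0951,0],
  [0,0,0,0,-0.0211,-0.0951,0],
])

```text
clock: 11.2
eef_pos: [0.4347, 0.2486, 0.1358]
tool_rot: [0.837, -0.548, 0.0, -0.0]
ft_force: [6.8, 2.5, -5.9]
grip_width: 0.0097
grasp_force: 58.9
```

Call:
creep_tool([
  [0,0,0,0,-0.009,-0.0174,0],
  [0,0,0,0,-0.0196,-0.034,0],
  [0,0,0,0,-0.0315,-0.0495,0],
  [0,0,0,0,-0.0448,-0.064,0],
  [0,0,0,0,-0.0593,-0.0773,0],
  [0,0,0,0,-0.0593,-0.0773,0],
  [0,0,0,0,-0.0593,-0.0773,0],
  [0,0,0,0,-0.0593,-0.0773,0],
])

```text
clock: 12.2
eef_pos: [0.4872, 0.2714, 0.2127]
tool_rot: [0.837, -0.548, -0.001, 0.001]
ft_force: [-0.3, -0.4, -3.6]
grip_width: 0.0099
grasp_force: 59.8
```

Run:
```python
from h import *
from scipy.spatial.transform import Rotation as R
o=get_obs();print(o["eef_pos"],o["ft_force"])
p,d,K=cam("wrist");C=cloud(K,d);print(dial(dict(p=p,**K)))
sc=cam("scene");np.savez("sc9.npz",p=sc[0],d=sc[1],**sc[2])
sd=cam("side");np.savez("sd9.npz",p=sd[0],d=sd[1],**sd[2])
cv2.imwrite("pics/f.png",np.vstack([cv2.resize(p,(480,300)),np.hstack([cv2.resize(sd[0][120:280,270:430],(300,300)),cv2.resize(sc[0][100:240,220:360],(300,300))])[:,:480]])[:,:,::-1])
# guard top plane tilt: grey points in wedge
ex=np.array([.917,.399]);ey=np.array([-.399,.917])
for n,S in (("w",dict(d=d,p=p,**K)),("sc",dict(d=sc[1],p=sc[0],**sc[2])),("sd",dict(d=sd[1],p=sd[0],**sd[2]))):
    C=cloud(S,S["d"]);s=C[...,:2]@ex;l=C[...,:2]@ey
    m=(l>-.01)&(l<.12)&(s>.47)&(s<.70)&(C[...,2]>.11)&(C[...,2]<.27)&(S["p"].min(2)>110)
    if m.sum()<80: print(n,m.sum());continue
    P=np.c_[s[m],C[m][:,2]]
    for _ in range(5):
        f=np.polyfit(P[:,0],P[:,1],1);r=abs(P[:,1]-np.polyval(f,P[:,0]));P=P[r<max(.004,np.median(r)*1.5)]
    print(n,m.sum(),len(P),np.degrees(np.arctan(f[0])))
```

```text
[0.48715812 0.27139112 0.21271715] [-0.25839474 -0.37632823 -3.55973338]
(array([0.58004669, 0.15153416]), 45.957008361816406, np.float64(206.28784525782422), np.int64(91), np.float64(201.88513939468083), np.int64(70))
w 15811 4131 -41.16063220433643
sc 250 77 -22.757772777294715
sd 872 509 -48.24526603373199
```

View pics/f.png

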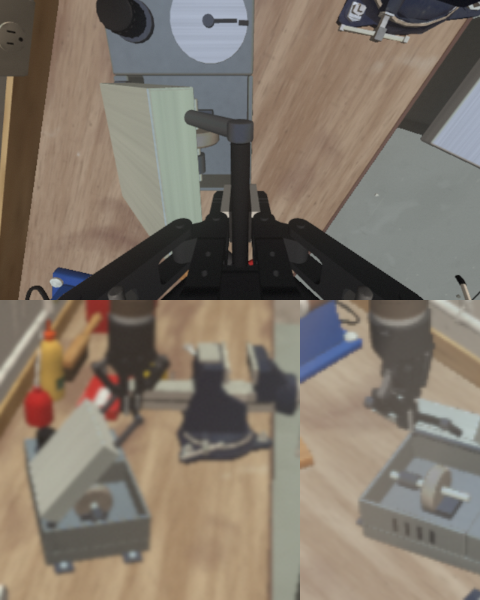

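Run:
```python
from h import *
def grid(S,z):
    v,u=np.mgrid[:400,:640];R=np.array(S["R"]);r=(R.T@np.linalg.solve(np.array(S["mtx"]),np.stack([u.ravel(),v.ravel(),np.ones(u.size)]))).T
    o=-R.T@np.array(S["t"]);return (o+r*((z-o[2])/r[:,2])[:,None])[:,:2].reshape(400,640,2)
def ana(S):
    p=np.asarray(S["p"]);g=p.min(2).astype(int)
    c=np.array(dial(S)[0]);P=grid(S,.0835);D=P-c;rr=np.linalg.norm(D,axis=2)
    m=(g<110)&(rr>.037)&(rr<.046);mk=D[m];a=np.degrees(np.arctan2(*mk.mean(0)[::-1]))%360
    # bar's own long axis
    def pca(X):
        w=np.linalg.svd(X-X.mean(0),full_matrices=False)[2][0];w=w*np.sign(w@X.mean(0));return np.degrees(np.arctan2(w[1],w[0]))%360
    Q=grid(S,.086);q=(g<110)&(rr>.011)&(rr<.0345)
    print("centre",c.round(4),"mark",a.round(1),"mark axis",pca(mk).round(1),"pointer axis",pca(Q[q]-c).round(1),q.sum(),m.sum())
for f in ("w1.npz","w6.npz"): ana(np.load(f))
p,d,K=cam("wrist");ana(dict(p=p,**K))
```

```text
centre [0.5804 0.1517] mark 202.2 mark axis 201.4 pointer axis 157.0 118 65
centre [0.5791 0.1514] mark 202.4 mark axis 205.7 pointer axis 203.8 156 89
centre [0.5799 0.1515] mark 202.1 mark axis 197.4 pointer axis 205.6 139 69
```

Create d2.py:
```python
from h import *
from scipy.spatial.transform import Rotation as Ro
o=get_obs();K=imaging.calibration("wrist")
Rt=Ro.from_quat(o["tool_rot"]).as_matrix();Rc=np.array(K["R"])@Rt;tc=np.array(K["R"])@o["eef_pos"]+np.array(K["t"])
def K_at(q,x):
    R=Rc@Ro.from_quat(q).as_matrix().T;return dict(mtx=K["mtx"],R=R,t=tc-R@np.array(x))
sets={"w3":K_at([-.188,.982,0,.001],[.6618,.1866,.0945]),"w4":K_at([-.563,.826,-.001,.001],[.6626,.1858,.0945]),"w5":K_at([-.612,.791,-.001,.002],[.6623,.1865,.2159]),"w6":np.load("w6.npz"),"f":K}
for n,k in sets.items():
    p=imaging.camera("wrist")[0] if n=="f" else cv2.imread(f"pics/{n}.png")[:,:,::-1]
    S=dict(p=p,mtx=k["mtx"],R=k["R"],t=k["t"])
    c,rad,a,_,b,_=dial(S)
    # rectify: metric top view, 0.2 mm/pixel, one for dial plane (mark, disc) and one for pointer plane
    def top(z):
        w=np.array([[-.05,-.05],[.05,-.05],[.05,.05],[-.05,.05]])+c
        src=np.array([proj(S,np.array([*q,z])) for q in w],np.float32)
        return cv2.warpPerspective(p,cv2.getPerspectiveTransform(src,np.array([[0,0],[500,0],[500,500],[0,500]],np.float32)),(500,500),flags=cv2.INTER_CUBIC)
    T,U=top(.083),top(.086);y,x=np.mgrid[:500,:500];r=np.hypot(x-250,y-250)/5
    m=(T.min(2)<110)&(r>36.5)&(r<47);q=(U.min(2)<110)&(r<10)
    h=np.array([x[q].mean(),y[q].mean()]) ; rp=np.hypot(x-h[0],y-h[1])/5
    pm=(U.min(2)<110)&(rp>12)&(rp<30)
    l=cv2.fitLine(np.c_[x[pm],y[pm]].astype(np.float32),cv2.DIST_HUBER,0,.01,.01).ravel()
    pa=np.degrees(np.arctan2(l[1],l[0]));tip=np.degrees(np.arctan2(y[pm].mean()-h[1],x[pm].mean()-h[0]))%360
    mk=np.array([x[m].mean(),y[m].mean()])
    print(n,"pointer line",round(pa%180+180,1),"hub->pointer",round(tip,1),"centre->mark",round(np.degrees(np.arctan2(*(mk-250)[::-1]))%360,1),"hub->mark",round(np.degrees(np.arctan2(*(mk-h)[::-1]))%360,1),"hub off mm",((h-250)/5).round(1),"rmark",round(np.linalg.norm(mk-250)/5,1))
```

```bash
python3 d2.py
```

```text
w3 pointer line 357.2 hub->pointer 177.4 centre->mark 187.5 hub->mark 187.5 hub off mm [-0.8 -0.1] rmark 34.8
w4 pointer line 200.9 hub->pointer 200.9 centre->mark 200.4 hub->mark 201.4 hub off mm [-1.1  0.3] rmark 41.3
w5 pointer line 204.1 hub->pointer 204.2 centre->mark 205.1 hub->mark 206.1 hub off mm [-1.   0.2] rmark 34.7
w6 pointer line 194.4 hub->pointer 284.5 centre->mark 285.2 hub->mark 284.7 hub off mm [ 0.3 -0.4] rmark 27.8
f pointer line 342.5 hub->pointer 279.0 centre->mark 288.3 hub->mark 289.2 hub off mm [-0.3 -0.6] rmark 31.4
```

Before handing in I'll tighten the alignment check. The mark mask picked up dark pixels off the dial, so I'll restrict it to the disc.

Run:
```python
s=open('d2.py').read()
a=s.index("    c,rad,a");s=s[:a]+'''
    g=p.min(2).astype(int);hc=proj(S,np.array([.5805,.151,.084]));v,u=np.mgrid[:400,:640];R=np.array(S["R"])
    w=((g>150)&(np.hypot(u-hc[0],v-hc[1])<110)).astype(np.uint8)
    nn,l,st,_=cv2.connectedComponentsWithStats(w);i=l[np.where(w>0,np.hypot(u-hc[0],v-hc[1]),1e9).argmin()//640,np.where(w>0,np.hypot(u-hc[0],v-hc[1]),1e9).argmin()%640]
    cn=max(cv2.findContours((l==i).astype(np.uint8),0,1)[0],key=cv2.contourArea);hull=cv2.convexHull(cn)
    ins=cv2.fillConvexPoly(np.zeros((400,640),np.uint8),hull,1)
    dk=(ins>0)&(g<100)
    rr=lambda z:np.array([plane(S,x,y,z)[:2] for y,x in zip(*np.where(dk))])
    X=rr(.083);Y=rr(.086)
    c=np.array([.5805,.151])
    for _ in range(5):
        hb=np.linalg.norm(Y-c,axis=1)<.0075;c=Y[hb].mean(0)
    r=np.linalg.norm(Y-c,axis=1);pt=(r>.011)&(r<.032);mk=(r>.0365)&(r<.047)
    ang=lambda d:round(np.degrees(np.arctan2(d[1],d[0]))%360,1)
    f=cv2.fitLine(Y[pt].astype(np.float32)*1000,cv2.DIST_HUBER,0,.01,.01).ravel()[:2];f=-f if f[0]>0 else f
    M=X[mk].mean(0)
    print(n,"hub",c.round(4),pt.sum(),mk.sum(),"line",ang(f),"radial",ang(Y[pt].mean(0)-c),"mark from hub",ang(M-c),"from .5808,.1509",ang(M-[.5808,.1509]),"r",np.linalg.norm(M-c).round(4))
'''
open('d2.py','w').write(s)
```

```bash
python3 d2.py
```

```text
w3 hub [0.5803 0.1513] 298 165 line 177.4 radial 177.2 mark from hub 201.5 from .5808,.1509 200.7 r 0.0414
w4 hub [0.5804 0.1511] 280 146 line 200.8 radial 201.1 mark from hub 201.2 from .5808,.1509 200.8 r 0.0416
w5 hub [0.5804 0.1511] 87 45 line 204.6 radial 204.0 mark from hub 201.0 from .5808,.1509 200.6 r 0.0414
w6 hub [0.5803 0.1512] 155 96 line 202.0 radial 203.8 mark from hub 201.7 from .5808,.1509 201.0 r 0.0408
f hub [0.5801 0.1513] 132 66 line 206.1 radial 203.9 mark from hub 201.9 from .5808,.1509 201.0 r 0.041
```

Run:
```python
from h import *
o=get_obs();print(o["clock"],o["eef_pos"],abs(o["joint_vel"]).max(),o["grasp_force"],o["grip_width"])
print(workorder.job_done())
```

```text
12.5 [0.48844042 0.27199947 0.21384058] 0.002683878497543051 59.77969944477081 0.010125393328715834
the job is handed in; nothing more can be done
None
```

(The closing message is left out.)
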